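# Fetch the check weight from behind the reagent bottles

## Task

The balance is due for its check, but two tall reagent bottles stand in the way of the check weights. Set both bottles aside, upright, in free spots on the steel tray without touching the things on it, then gently stand the larger of the two check weights upright on the middle of the balance pan. Afterwards put each bottle back exactly where it stood, and leave the smaller weight and the things on the tray where they are.

Things in the scene. Friction and masses are not known exactly. Their poses are not given: they have to be found in the camera images.
- bottle_wide_mid (a point): Amber wide-mouth reagent bottle, white screw cap, 0.28 to 0.56 kg. Round: body 73 mm wide (too wide to grip), height 140 mm; the cap, its top 24 mm, is 54 mm wide: grip that. Point: on its axis half-way up, 70 mm above its underside. Starts on the bench (height 0) beside the other bottle, axes about 84 mm apart, on the robot's side of the weights; left or right varies.
- bottle_slim_mid (a point): White narrow-neck plastic reagent bottle, grey screw cap, 0.22 to 0.45 kg. Round: body 66 mm wide up to 98 mm, height 150 mm; the cap, its top 26 mm, is 38 mm wide: grip that. Point: on its axis half-way up, 75 mm above its underside. Starts on the bench (height 0) beside the amber bottle.
- weight_large_mid (a point): Larger check weight: steel, 0.5 kg, cylinder 38 mm wide, 46 mm high, with neck and 24 mm knob, 66 mm high in all. Point: on its axis half-way up, 33 mm above its underside. In a low wooden stand (floor 5 mm, rim 12 mm above the bench; 42 mm inside across) close behind the bottles, 54 mm beside the small weight. Grip it across the line through the two weights. Left or right varies.
- weight_small_mid (a point): Smaller check weight in the same stand, to be left there: steel, 0.2 kg, cylinder 28 mm wide and 32 mm high with an 18 mm knob, 48 mm high in all. Point: on its axis half-way up, 24 mm above its underside. The line through the two weights runs about along the stand (130 mm long) and parallel to the line through the two bottles, as they stand at the start.
- pan (a point): Round steel weighing pan, 125 mm wide, of the cream top-loading balance (205 mm wide, 300 mm deep, fixed). Point: centre of the pan's top face, 74 mm above the bench, the highest part of the balance. The pan does not move.
- tray: Low steel tray, fixed, outside 210 mm along its x and 300 mm along its y, rim 18 mm above the bench, walls and floor 4 mm thick. Origin: centre of its underside; things on it stand 4 mm above the bench. A beaker, a jar and a crucible stand on it at random; there is always room for both bottles among them with some 10 mm to spare all round.
- beaker_mid (a point): Glass beaker on the tray, 50 mm wide, 70 mm high. Point: on its axis half-way up. Leave it alone.
- jar_mid (a point): White sample jar with a black lid on the tray, 46 mm wide, 54 mm high. Point: on its axis half-way up. Leave it alone.
- crucible_mid (a point): White porcelain crucible with a knobbed lid on the tray, 49 mm wide at its rim, 53 mm high. Point: on its axis half-way up. Leave it alone.
Not all that is in view belongs to the job. What is shaped like the part that bears bottle_wide_mid but purple is not meant.

How it is judged:
By the outcome, as a careful person would: the job done as asked, in the order asked, and still so for the second after the job is handed in, with the robot touching nothing.
It also fails if it takes over 136 s, if anything falls off the work surface, if the arm or the gripper's body presses on something with over 40 N, if the wrist force passes 120 N, or if a joint passes its speed limit or range.

## Robot

A 6-joint arm with a two-finger parallel gripper is mounted at the origin on the work surface. World frame = base frame: x ahead of the robot, y to its left, z up, the work surface at z = 0. Lengths are in m, angles in rad, forces in N, time in s.
With the tool pointing down it reaches from about 0.3 to 0.95 m from the base axis. Payload 3.1 kg.
Tool frame: the origin (TCP) lies midway between the tips of the shut fingers; the grasp point (between the pads) lies 19 mm behind it; z points along the fingers, y is the line along which they close (so a half turn about z gives the same grasp; the last joint's range is limited). The gripper opens to 85 mm and grips with 20 to 120 N. Pads are 22 mm wide; open, the fingers measure 114 mm over their backs; the gripper's body (76 mm by 85 mm) begins 54 mm behind the grasp point. The pads swing forward as they close: fully open they stand 13 mm farther back than shut.
Start: joints at [1.238, 0.308, 1.634, -0, 1.2, -0.07], TCP at [0.162, 0.604, 0.231] pointing down, gripper open.
Joint ranges: [-3.06, 3.06], [-0.79, 1.96], [0.05, 2.63], [-1.19, 4.34], [0.05, 2.64], [-2.94, 2.94]. Speed limits (rad/s): [2.79, 2.79, 3.14, 3.14, 3.14, 3.14].

## Interface

Orientations are given as a unit quaternion [w, x, y, z].
In Python, from bench import robot gives the robot as it stands.
- The arm moves only by the shell command python3 -m crank 'ROWS' [OPENING] [FORCE]. ROWS is JSON, a list that holds one entry, the list of rows, each a list of 4 numbers: the shift along the tool's x, y, z in cm, then the turn about the tool's z in degrees. In form: [[[dx, dy, dz, spin], ...]]. A call has 1 to 10 rows; each row is the pose to reach, as a shift and turn from the pose commanded when the call began, along the tool's axes at that moment; what a row does not reach only later rows make up. A row lasts 1/10 s, in which the tool goes at most 50 mm and 8.59 degrees, less where a joint would pass 70% of its speed; a pose out of reach is approached as far as the arm can. A call with a gripper value outside its range is refused whole. OPENING is the opening, from 0 (shut) to 1 (fully open), set as the call begins (- or left out, the last holds). The fingers move at their own pace and stop on an object; FORCE is the grip in N (left out, the last holds). Time passes only in rows, so rows that repeat a pose let the fingers close. It gives the time, the measured TCP pose, the force, the opening and the grip force at its end, in the units of the state.
- robot.read_state(): the state, without advancing time (a new reading comes with each control period).
- robot.camera(name): name is "scene" or "top"; returns a dict with "pixels" (420x560x3 uint8, blue, green, red), "range_z" (420x560 float32, m along the optical axis (not along the pixel's ray), 0 where there is no reading), "intrinsics" (3x3 intrinsics, pixels), "view" (4x4, takes a point from world to camera coordinates). Camera axes: x right, y up, looking along -z (the intrinsics and any distortion apply to the point x, -y, -z); pixel columns grow to the right and rows downward; lengths in m; the calibration is good to about 2 mm. A picture is of the moment at which its call begins.
- robot.finish_job(): hands the job in; it is judged then, once.
The state is a dict: "time": time; "q": joint angles; "qd": joint speeds; "joint_efforts": joint torques, N m; "tcp_pos": TCP position; "tool_rot": TCP orientation; "wrist_force": force on the tool from outside, world axes, zero at the start; "wrist_torque": the same for the moment, N m; "opening": finger opening in m; "grip_force": force on a finger pad.
Only numpy, scipy, OpenCV 4.12 (cv2) and the standard library are available. Lean on these libraries where they do the work, as an engineer would, in place of code of your own. Each camera call takes 0.05 s, during which the arm holds its last target. There are 200 camera calls.

## Working session

There is one attempt and no reset: what is moved stays moved. The work goes in short steps, Python scripts to look and compute and a shell command to move; the robot and the scene stay as the last step left them, time stands still between calls to the robot, and variables do not carry over. Pictures are saved under pics/ and viewed, at most 14 in all, crops included, and the job is handed in when it is done.

```bash
ls; mkdir -p pics
cat > h.py <<'E'
import numpy as np, cv2
from bench import robot
def cloud(c):
    K=np.array(c["intrinsics"]);V=np.array(c["view"]);z=c["range_z"]
    v,u=np.mgrid[:z.shape[0],:z.shape[1]]
    p=np.stack([(u-K[0,2])/K[0,0]*z,-(v-K[1,2])/K[1,1]*z,-z,np.ones_like(z)],-1)
    return (p@np.linalg.inv(V).T)[...,:3]
def ray(c,u,v):
    K=np.array(c["intrinsics"]);M=np.linalg.inv(np.array(c["view"]))
    d=M[:3,:3]@np.array([(u-K[0,2])/K[0,0],-(v-K[1,2])/K[1,1],-1]);return M[:3,3],d
def at(c,u,v,h):
    o,d=ray(c,u,v);return o+d*(h-o[2])/d[2]
E
python3 - <<'E'
from h import *
for n in("scene","top"):
    c=robot.camera(n);cv2.imwrite(f"pics/{n}0.png",c["pixels"]);np.savez(f"{n}0.npz",**c)
    print(n,np.linalg.inv(c["view"])[:3,3],c["intrinsics"])
print(robot.read_state())
E
```

```text
pics
scene [ 1.38193181 -0.21411362  0.85963513] [[494.24486767   0.         284.27004353]
 [  0.         494.24486767 209.31385243]
 [  0.           0.           1.        ]]
top [ 0.3718123  -0.01564208  1.38678966] [[444.98492287   0.         283.76398107]
 [  0.         444.98492287 210.4106304 ]
 [  0.           0.           1.        ]]
{'time': 0.1, 'q': array([ 1.23828055e+00,  3.08935481e-01,  1.63503755e+00,  3.52643967e-06,
        1.19974333e+00, -6.96791577e-02]), 'qd': array([ 1.93643924e-04, -2.36656518e-03, -3.10349365e-03, -9.08295003e-05,
        1.57561094e-03, -5.25162174e-04]), 'joint_efforts': array([-2.12800238e-03, -4.16407907e+01, -2.77642804e+01, -1.86512966e-04,
        4.09779459e-03,  1.47031051e-05]), 'tcp_pos': array([0.16215602, 0.60282336, 0.23016135]), 'tool_rot': array([-2.13708876e-04,  1.31040915e-01,  9.91376392e-01, -1.04012549e-03]), 'wrist_force': array([-0.43121888, -0.104169  , -0.0687609 ]), 'wrist_torque': array([-0.00734205, -0.0191811 , -0.02401409]), 'grip_force': 0.0, 'opening': 0.08542725202990115}
```

View pics/scene0.png

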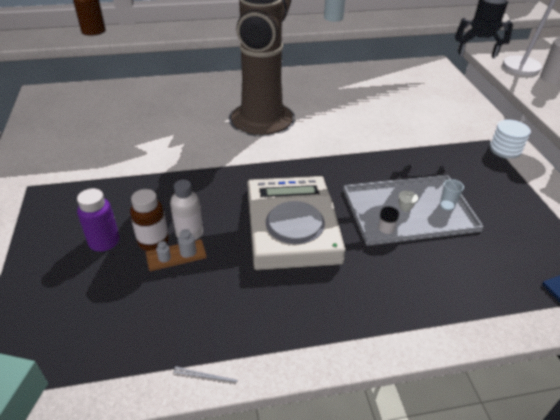

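View pics/top0.png

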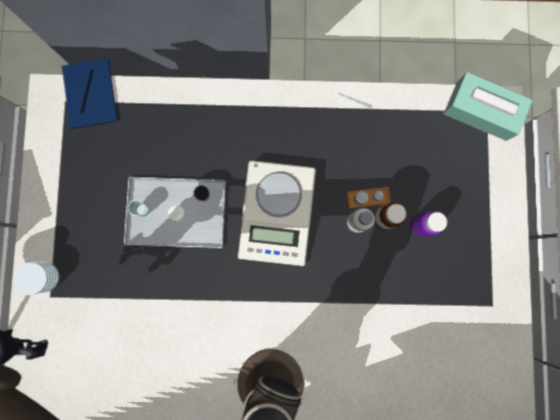

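The scene picture shows a purple bottle (98,220), amber bottle with white cap (148,218), white slim bottle with grey cap (186,212), and the wooden stand with the small weight (163,252) and the large one (186,243). The balance pan is at (295,221). The tray holds the jar (389,218), crucible (408,200) and beaker (451,193). In the top view the amber bottle is at (392,215), the purple one at (432,224), the slim bottle at (361,218), and the weights at (361,197) and (379,196).

Candidates for the wide bottle are the amber one (148,218) and the purple one (98,220). The amber one fits, since the purple one is excluded by the text and is not beside the white bottle. I'll confirm in one crop.

Run:
```python
from h import *
s=dict(np.load("scene0.npz"));t=dict(np.load("top0.npz"))
a=cv2.resize(s["pixels"][170:280,70:220],None,fx=5,fy=5,interpolation=cv2.INTER_CUBIC)
cv2.imwrite("pics/crop0.png",a)
b=cv2.resize(t["pixels"][160:270,110:410],None,fx=2.6,fy=2.6,interpolation=cv2.INTER_CUBIC)
cv2.imwrite("pics/crop1.png",b)
for n,c in(("scene",s),("top",t)):
    P=cloud(c).reshape(-1,3);ok=(c["range_z"].ravel()>0)
    P=P[ok]
    for lab,(x0,x1,y0,y1,z0,z1) in dict(bottles=(.2,.5,-.45,-.15,.125,.2),capslim=(.2,.5,-.45,-.15,.142,.16),weights=(.35,.5,-.45,-.15,.025,.08),pan=(.2,.6,-.1,.1,.069,.09),tray=(.2,.6,.1,.45,.022,.1)).items():
        m=(P[:,0]>x0)&(P[:,0]<x1)&(P[:,1]>y0)&(P[:,1]<y1)&(P[:,2]>z0)&(P[:,2]<z1)
        Q=P[m]; r=.002
        if len(Q)<5: print(n,lab,len(Q));continue
        G=np.zeros((600,900),np.uint8);ix=((Q[:,0]-.1)/r).astype(int);iy=((Q[:,1]+.6)/r).astype(int)
        G[ix,iy]=1;G=cv2.dilate(G,np.ones((3,3)))
        k,L=cv2.connectedComponents(G);l=L[ix,iy]
        for i in range(1,k):
            q=Q[l==i]
            if len(q)>8: print(n,lab,len(q),((q.max(0)+q.min(0))/2).round(4)[:2],"ext",np.ptp(q,axis=0).round(3),"zmax",q[:,2].max().round(4))
```

```text
scene bottles 78 [ 0.4814 -0.4418] ext [0.037 0.016 0.017] zmax 0.1427
scene bottles 109 [ 0.4875 -0.2583] ext [0.025 0.038 0.027] zmax 0.154
scene bottles 89 [ 0.4897 -0.3448] ext [0.021 0.046 0.005] zmax 0.1419
scene capslim 99 [ 0.4875 -0.2588] ext [0.025 0.037 0.012] zmax 0.154
scene weights 54 [ 0.489  -0.4257] ext [0.021 0.005 0.054] zmax 0.0799
scene pan 1239 [ 0.5512 -0.0112] ext [0.098 0.123 0.009] zmax 0.0778
scene tray 13 [0.3947 0.1046] ext [0.031 0.007 0.01 ] zmax 0.0383
scene tray 270 [0.5069 0.2977] ext [0.049 0.047 0.036] zmax 0.0577
scene tray 457 [0.5172 0.4098] ext [0.051 0.049 0.055] zmax 0.0767
scene tray 356 [0.5685 0.2236] ext [0.05  0.045 0.039] zmax 0.0618
top bottles 86 [ 0.4796 -0.4419] ext [0.04  0.016 0.019] zmax 0.1452
top bottles 137 [ 0.4856 -0.2577] ext [0.029 0.037 0.028] zmax 0.1549
top bottles 128 [ 0.4886 -0.343 ] ext [0.022 0.05  0.02 ] zmax 0.1467
top capslim 124 [ 0.4856 -0.2577] ext [0.029 0.037 0.013] zmax 0.1549
top weights 103 [ 0.474  -0.4361] ext [0.051 0.027 0.052] zmax 0.0782
top weights 60 [ 0.4779 -0.2438] ext [0.043 0.038 0.053] zmax 0.0786
top weights 61 [ 0.4835 -0.3279] ext [0.032 0.041 0.052] zmax 0.0779
top pan 1053 [ 0.5503 -0.0101] ext [0.099 0.12  0.013] zmax 0.0821
top tray 48 [0.4052 0.104 ] ext [0.072 0.008 0.019] zmax 0.0434
top tray 202 [0.502  0.2987] ext [0.046 0.046 0.032] zmax 0.0593
top tray 202 [0.5114 0.4097] ext [0.045 0.05  0.055] zmax 0.078
top tray 197 [0.5631 0.2237] ext [0.045 0.045 0.042] zmax 0.0647
```

View pics/crop0.png

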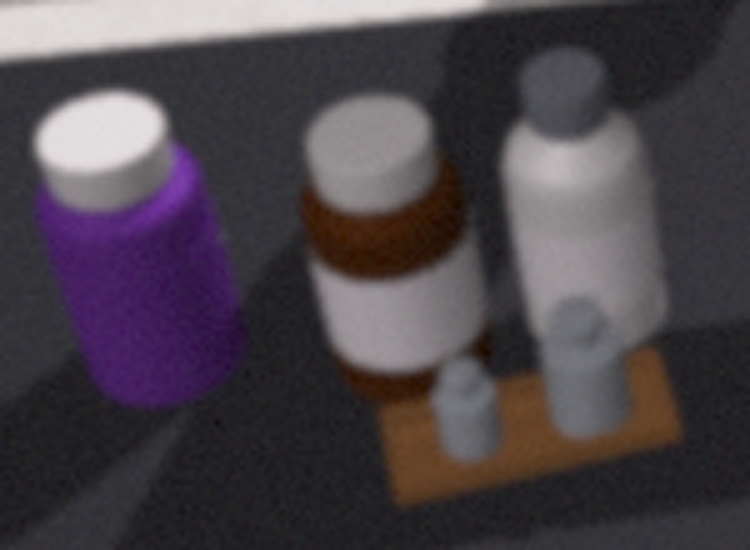

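View pics/crop1.png

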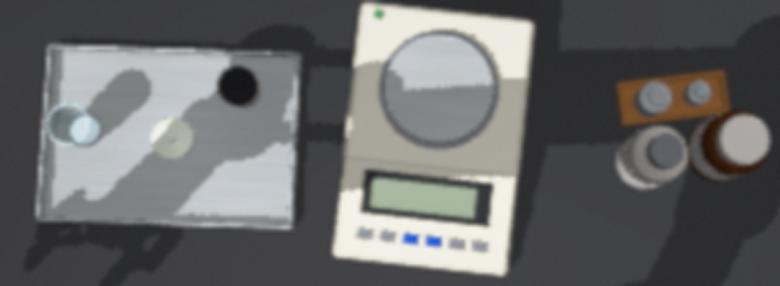

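The crop confirms that amber at crop (395,240) is the bottle meant, with white cap. The slim one is at crop (570,200), the large weight at (585,365), and the small one at (467,410). In the top crop the tray's free areas are its near (lower) left and lower right corners.

Run:
```python
from h import *
from scipy.optimize import least_squares
s=dict(np.load("scene0.npz"));t=dict(np.load("top0.npz"))
def circ(q,r=None):
    f=lambda p:np.hypot(q[:,0]-p[0],q[:,1]-p[1])-p[2]
    return least_squares(f,[*q[:,:2].mean(0),.02],loss="soft_l1",f_scale=.002).x
W=dict(all_b=(.35,.62,-.48,-.2,.125,.2),w=(.5,.68,-.42,-.2,.035,.085),pan=(.4,.7,-.12,.1,.07,.09),tray=(.35,.7,.13,.5,.03,.1))
for n,c in(("scene",s),("top",t)):
    P=cloud(c).reshape(-1,3)[c["range_z"].ravel()>0]
    for lab,(x0,x1,y0,y1,z0,z1) in W.items():
        m=(P[:,0]>x0)&(P[:,0]<x1)&(P[:,1]>y0)&(P[:,1]<y1)&(P[:,2]>z0)&(P[:,2]<z1);Q=P[m];r=.002
        G=np.zeros((400,500),np.uint8);ix=((Q[:,0]-.1)/r).astype(int);iy=((Q[:,1]+.5)/r).astype(int)
        G[ix,iy]=1;G=cv2.dilate(G,np.ones((3,3)));k,L=cv2.connectedComponents(G);l=L[ix,iy]
        for i in range(1,k):
            q=Q[l==i]
            if len(q)<12: continue
            zt=np.percentile(q[:,2],90);u=q[q[:,2]>zt-.006]
            (cx,cy),rr=cv2.minEnclosingCircle(u[:,:2].astype(np.float32))
            print(n,lab,len(q),"ztop",zt.round(4),"mid",((u.max(0)+u.min(0))/2)[:2].round(4),"enc",np.round([cx,cy,2*rr],4),"mean",u.mean(0)[:2].round(4),"allmid",((q.max(0)+q.min(0))/2)[:2].round(4),np.ptp(q,axis=0).round(3))
    # wood / tray outlines
    hsv=cv2.cvtColor(c["pixels"],cv2.COLOR_BGR2HSV)
    X=cloud(c);m=(X[...,0]>.5)&(X[...,0]<.65)&(X[...,1]>-.42)&(X[...,1]<-.2)&(X[...,2]<.03)&(hsv[...,1]>110)&(hsv[...,0]<20)
    q=X[m][:,:2].astype(np.float32);
    if len(q)>10: print(n,"stand",cv2.minAreaRect(q*1000),np.median(X[m][:,2]))
    m=(X[...,0]>.3)&(X[...,0]<.7)&(X[...,1]>.12)&(X[...,1]<.5)&(X[...,2]>.011)&(X[...,2]<.025)
    print(n,"trayrim",cv2.minAreaRect(X[m][:,:2].astype(np.float32)*1000),X[m].min(0),X[m].max(0))
```

```text
scene all_b 384 ztop 0.1409 mid [ 0.4886 -0.4569] enc [ 0.4882 -0.4576  0.0572] mean [ 0.4897 -0.4579] allmid [ 0.4886 -0.4568] [0.053 0.046 0.017]
scene all_b 273 ztop 0.1506 mid [ 0.4952 -0.2585] enc [ 0.4949 -0.2568  0.0412] mean [ 0.4958 -0.2579] allmid [ 0.4952 -0.2583] [0.04  0.038 0.029]
scene all_b 418 ztop 0.1408 mid [ 0.508 -0.344] enc [ 0.5087 -0.3421  0.0594] mean [ 0.5113 -0.3444] allmid [ 0.508  -0.3445] [0.057 0.053 0.018]
scene w 410 ztop 0.0798 mid [ 0.5152 -0.2591] enc [ 0.5017 -0.2591  0.0635] mean [ 0.5197 -0.2579] allmid [ 0.5152 -0.2582] [0.03  0.065 0.05 ]
scene w 517 ztop 0.0809 mid [ 0.5263 -0.3439] enc [ 0.5121 -0.344   0.0728] mean [ 0.5362 -0.3407] allmid [ 0.5252 -0.3443] [0.046 0.072 0.05 ]
scene w 265 ztop 0.0703 mid [ 0.5664 -0.2644] enc [ 0.5668 -0.2632  0.0257] mean [ 0.5676 -0.2639] allmid [ 0.5693 -0.2639] [0.033 0.037 0.038]
scene w 109 ztop 0.0525 mid [ 0.5751 -0.319 ] enc [ 0.5751 -0.3193  0.0209] mean [ 0.5764 -0.3187] allmid [ 0.5772 -0.3188] [0.025 0.025 0.021]
scene pan 1565 ztop 0.0754 mid [ 0.5664 -0.0112] enc [ 0.5669 -0.0091  0.1295] mea
[... 1822 characters left out ...]
.0495 mid [0.5018 0.2981] enc [0.5012 0.2973 0.0474] mean [0.5019 0.2968] allmid [0.502  0.2987] [0.046 0.046 0.022]
top tray 177 ztop 0.0732 mid [0.5114 0.4097] enc [0.5121 0.4106 0.0519] mean [0.5123 0.4095] allmid [0.5114 0.4097] [0.045 0.05  0.048]
top tray 190 ztop 0.0599 mid [0.564  0.2237] enc [0.563  0.2237 0.0453] mean [0.5628 0.224 ] allmid [0.5631 0.2237] [0.045 0.045 0.034]
top stand ((567.6376342773438, -294.7044372558594), (54.38316345214844, 135.642333984375), 8.6646089553833) 0.005953372298376225
top trayrim ((493.5821533203125, 309.53533935546875), (301.34478759765625, 235.970458984375), 89.40450286865234) [0.37703168 0.15822547 0.01100563] [0.61302873 0.46085673 0.02477994]
```

```bash
cat >> h.py <<'E'
def go(x,y,z,a=None):
    s=robot.read_state();w,i,j,k=s["tool_rot"];p=s["tcp_pos"]
    from scipy.spatial.transform import Rotation as R
    M=R.from_quat([i,j,k,w]).as_matrix()
    d=M.T@(np.array([x,y,z])-p)*100
    yaw=np.degrees(np.arctan2(M[1,1],M[0,1]))
    print("t",round(s["time"],1),"tcp",p.round(4),"yaw",yaw.round(2),"F",s["wrist_force"].round(1),"op",round(s["opening"],4),"-> cm",d.round(2),"spin",None if a is None else round(yaw-a,2))
E
python3 -c "
from h import *
go(.491,-.258,.231,10)"
```

```text
t 0.1 tcp [0.1622 0.6028 0.2302] yaw 74.94 F [-0.4 -0.1 -0.1] op 0.0854 -> cm [-5.412e+01 -7.458e+01  7.000e-02] spin 64.94
```

```bash
python3 -m crank '[[[-1,-1,-1,0],[-3,-4,-2,0],[-6,-8,-3,0],[-9,-12,-3,0],[-12,-16,-3,0],[-15,-20,-3,0],[-18,-24,-3,0],[-21,-28,-3,0],[-24,-32,-3,0],[-27,-36,-3,0]]]' 1
python3 -m crank '[[[-3,-4.2,0,6],[-6,-8.4,0,13],[-9,-12.6,0,20],[-12,-16.8,0,27],[-15,-21,0,34],[-18,-25.2,0,41],[-21,-29.4,0,48],[-24,-33.6,0,55],[-26.2,-37.2,0,61],[-27.1,-38.6,0,65]]]'
python3 -m crank '[[[0,0,0,0],[0,0,0,0],[0,0,0,0]]]'
python3 - <<'E'
from h import *
go(.491,-.258,.231,10)
for n in("scene","top"):
    c=robot.camera(n);np.savez(f"{n}1.npz",**c)
    cv2.imwrite(f"pics/{n}1.png",cv2.resize(c["pixels"][120:290,60:260] if n=="scene" else c["pixels"][150:270,300:460],None,fx=4 if n=="scene" else 5,fy=4 if n=="scene" else 5)[:600,:800])
E
```

```text
time: 1.1
tcp_pos: [0.3293, 0.1842, 0.2619]
tool_rot: [0.001, 0.131, 0.991, 0.0]
wrist_force: [1.2, 0.6, 0.6]
opening: 0.0851
grip_force: 0.0
time: 2.1
tcp_pos: [0.4906, -0.2612, 0.262]
tool_rot: [0.001, 0.646, 0.764, -0.001]
wrist_force: [0.3, 0.6, -0.0]
opening: 0.0855
grip_force: 0.0
time: 2.4
tcp_pos: [0.4898, -0.2554, 0.2613]
tool_rot: [-0.001, 0.643, 0.766, 0.0]
wrist_force: [-0.6, -0.5, 0.4]
opening: 0.0856
grip_force: 0.0
t 2.4 tcp [ 0.4898 -0.2554  0.2613] yaw 10.01 F [-0.6 -0.5  0.4] op 0.0856 -> cm [-0.28  0.07  3.03] spin 0.01
```

View pics/scene1.png

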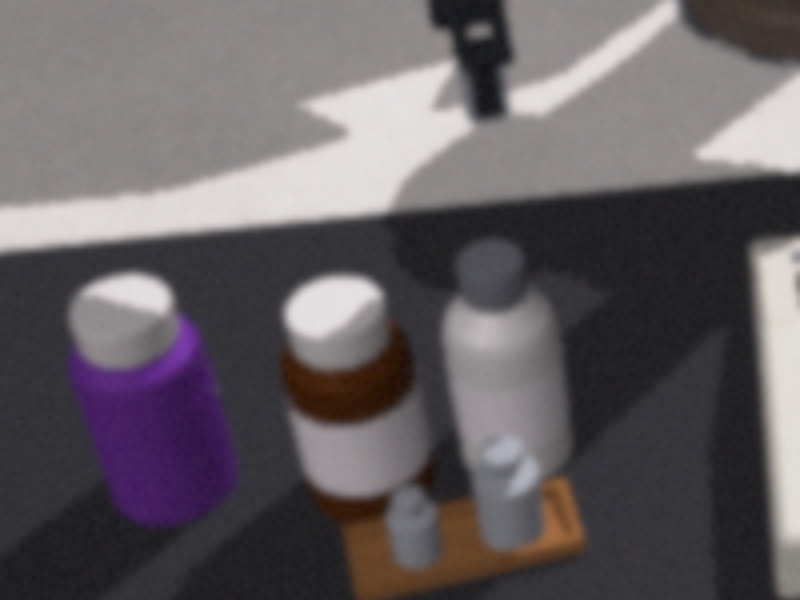

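The fingers (tip at crop (487,115)) hang above and beyond the slim cap (490,270), and nothing has moved. I'll check the calibration against the fingers.

Run:
```python
from h import *
t=robot.read_state()["tcp_pos"];a=np.radians(10);Y=np.array([np.cos(a),np.sin(a)]);X=np.array([-np.sin(a),np.cos(a)])
for n in("scene","top"):
    c=dict(np.load(n+"1.npz"));P=cloud(c).reshape(-1,3)[c["range_z"].ravel()>0]
    m=(np.abs(P[:,:2]-t[:2])<.1).all(1)&(P[:,2]>.255)&(P[:,2]<.32);q=P[m]
    if len(q)==0: print(n,0);continue
    d=q[:,:2]-t[:2];u=d@Y;v=d@X
    print(n,len(q),"zmin",q[:,2].min())
    for f in(u>0,u<=0):
        if f.sum(): print("  u",u[f].min().round(4),u[f].max().round(4),"v",v[f].min().round(4),v[f].max().round(4),"zmin",q[f][:,2].min())
```

```text
scene 186 zmin 0.27357692159264535
  u 0.044 0.0603 v -0.0123 0.0121 zmin 0.27357692159264535
  u -0.0495 -0.0379 v -0.0123 0.0022 zmin 0.2739300792260351
top 36 zmin 0.2772013003235332
  u 0.0409 0.0553 v 0.0076 0.0151 zmin 0.27748174194847697
  u -0.0602 -0.0446 v -0.0049 0.0154 zmin 0.2772013003235332
```

View pics/top1.png

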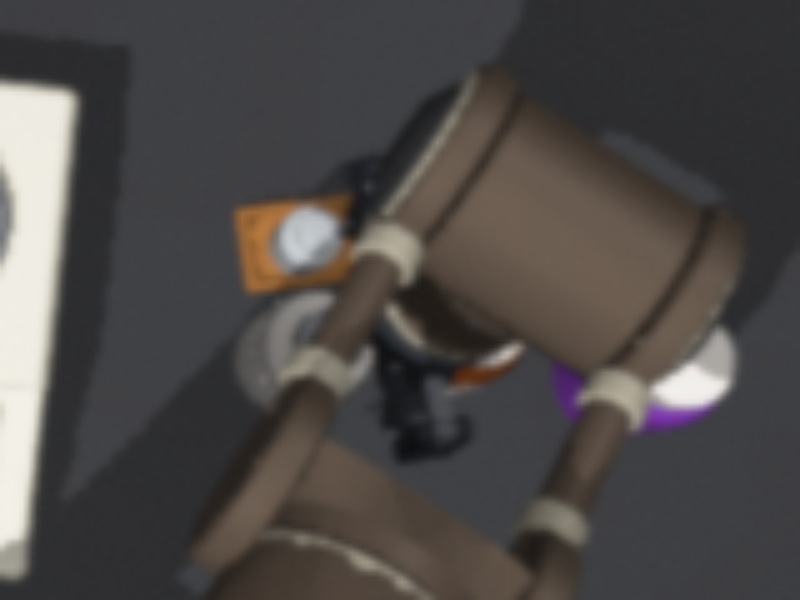

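```bash
python3 -m crank '[[[-0.3,0.2,1,0],[-0.3,0.2,3,0],[-0.3,0.2,5,0],[-0.3,0.2,7,0],[-0.3,0.2,8,0],[-0.3,0.2,8.5,0],[-0.3,0.2,8.5,0],[-0.3,0.2,8.5,0]]]' 1
python3 -c "
from h import *
go(.4922,-.258,.120,10)"
```

```text
time: 3.3
tcp_pos: [0.4938, -0.2594, 0.1771]
tool_rot: [0.001, 0.643, 0.766, 0.0]
wrist_force: [-0.1, 0.7, -0.4]
opening: 0.0852
grip_force: 0.0
t 3.3 tcp [ 0.4938 -0.2594  0.1771] yaw 9.96 F [-0.1  0.7 -0.4] op 0.0852 -> cm [ 0.17 -0.14  5.71] spin -0.04
```

```bash
python3 -m crank '[[[0.1,-0.1,1,0],[0.1,-0.1,2.5,0],[0.1,-0.1,4,0],[0.1,-0.1,5,0],[0.1,-0.1,5.6,0],[0.1,-0.1,5.7,0],[0.1,-0.1,5.7,0]]]' 1
python3 - <<'E'
from h import *
go(.4922,-.258,.120,10)
t=np.array([.4922,-.258]);a=np.radians(10);Y=np.array([np.cos(a),np.sin(a)]);X=np.array([-np.sin(a),np.cos(a)])
for n in("scene","top"):
    c=robot.camera(n);P=cloud(c).reshape(-1,3)[c["range_z"].ravel()>0]
    m=(np.abs(P[:,:2]-t)<.07).all(1)&(P[:,2]>.132)&(P[:,2]<.165);q=P[m];d=q[:,:2]-t;u=d@Y;v=d@X
    for nm,f in(("f+",u>.03),("f-",u<-.03),("cap",np.abs(u)<.026)):
        if f.sum(): print(n,nm,f.sum(),"u",u[f].min().round(4),u[f].max().round(4),"v",v[f].min().round(4),v[f].max().round(4),"zmin",q[f][:,2].min().round(4))
E
```

```text
time: 4.0
tcp_pos: [0.492, -0.2583, 0.119]
tool_rot: [-0.0, 0.643, 0.766, -0.0]
wrist_force: [-0.4, -0.3, 0.9]
opening: 0.0851
grip_force: 0.0
t 4.0 tcp [ 0.492  -0.2583  0.119 ] yaw 9.94 F [-0.4 -0.3  0.9] op 0.0851 -> cm [ 0.03  0.02 -0.1 ] spin -0.06
scene f+ 99 u 0.0456 0.0601 v -0.0103 0.0117 zmin 0.1329
scene f- 9 u -0.0457 -0.0395 v -0.0098 0.0006 zmin 0.1365
scene cap 124 u -0.0133 0.0245 v -0.074 0.0119 zmin 0.1325
top f+ 7 u 0.0409 0.0473 v 0.0079 0.0131 zmin 0.1391
top cap 1 u -0.0191 -0.0191 v 0.0096 0.0096 zmin 0.1386
```

```bash
python3 -m crank '[[[0,0,0,0],[0,0,0,0],[0,0,0,0],[0,0,0,0],[0,0,0,0]]]' 0.52 20
python3 -m crank '[[[0,0,0,0],[0,0,0,0],[0,0,0,0],[0,0,0,0]]]' 0.3 20
python3 -m crank '[[[0,0,0,0],[0,0,0,0],[0,0,0,0]]]' 0.2 50
```

```text
time: 4.6
tcp_pos: [0.492, -0.2583, 0.1193]
tool_rot: [0.0, 0.643, 0.766, 0.0]
wrist_force: [-1.2, 0.9, 0.4]
opening: 0.0443
grip_force: 0.0
time: 5.0
tcp_pos: [0.492, -0.2584, 0.1194]
tool_rot: [-0.0, 0.643, 0.766, -0.0]
wrist_force: [-1.3, 0.5, 2.2]
opening: 0.0373
grip_force: 20.2
time: 5.3
tcp_pos: [0.492, -0.2584, 0.1196]
tool_rot: [0.0, 0.643, 0.766, -0.0]
wrist_force: [-2.1, 0.6, 4.4]
opening: 0.0367
grip_force: 50.1
```

```bash
python3 -m crank '[[[0,0,-0.5,0],[0,0,-1.5,0],[0,0,-3,0],[0,0,-5,0],[0,0,-7,0],[0,0,-9,0],[0,0,-11,0],[0,0,-12.5,0],[0.3,0,-13,0],[1,0,-13,0]]]'
python3 -m crank '[[[1.5,0,0,0],[3.5,0.2,0,0],[6,0.5,0,0],[9,0.8,0,0],[12,1.2,0,0],[15,1.5,0,0],[18,1.8,0,0],[21,2.2,0,0],[24,2.6,0,0],[27,3,0,0]]]'
python3 -m crank '[[[3,0.4,0,0],[6,0.8,0,0],[9,1.2,0,0],[12,1.6,0,0],[15,2,0,0],[18,2.4,0,0],[21,2.8,0,0],[24,3.2,0,0],[27,3.6,0,0],[29.5,4,0,0]]]'
python3 -m crank '[[[2,0.2,0,0],[3.3,0.3,0,0],[4.2,0.3,0,0],[4.5,0.3,0,0],[4.5,0.3,0,0],[4.5,0.3,0,0],[4.5,0.3,0,0]]]'
python3 - <<'E'
from h import *
go(.457,.365,.1236+.004,10)
c=robot.camera("scene");cv2.imwrite("pics/s2.png",cv2.resize(c["pixels"][100:260,320:520],None,fx=3.5,fy=3.5))
E
```

```text
time: 6.3
tcp_pos: [0.4908, -0.2488, 0.2504]
tool_rot: [0.001, 0.643, 0.766, 0.0]
wrist_force: [-0.1, 0.3, -3.2]
opening: 0.0366
grip_force: 50.5
time: 7.3
tcp_pos: [0.471, 0.0249, 0.2477]
tool_rot: [-0.002, 0.643, 0.766, -0.001]
wrist_force: [-0.5, -0.6, -4.6]
opening: 0.0367
grip_force: 50.5
time: 8.3
tcp_pos: [0.459, 0.3218, 0.2474]
tool_rot: [-0.001, 0.643, 0.766, -0.002]
wrist_force: [-0.2, 0.1, -3.7]
opening: 0.0368
grip_force: 50.5
time: 9.0
tcp_pos: [0.457, 0.3642, 0.2493]
tool_rot: [0.0, 0.644, 0.765, -0.0]
wrist_force: [-0.4, -0.2, -4.4]
opening: 0.0362
grip_force: 50.5
t 9.0 tcp [0.457  0.3642 0.2493] yaw 9.89 F [-0.4 -0.2 -4.4] op 0.0362 -> cm [9.000e-02 1.000e-02 1.217e+01] spin -0.11
```

View pics/s2.png

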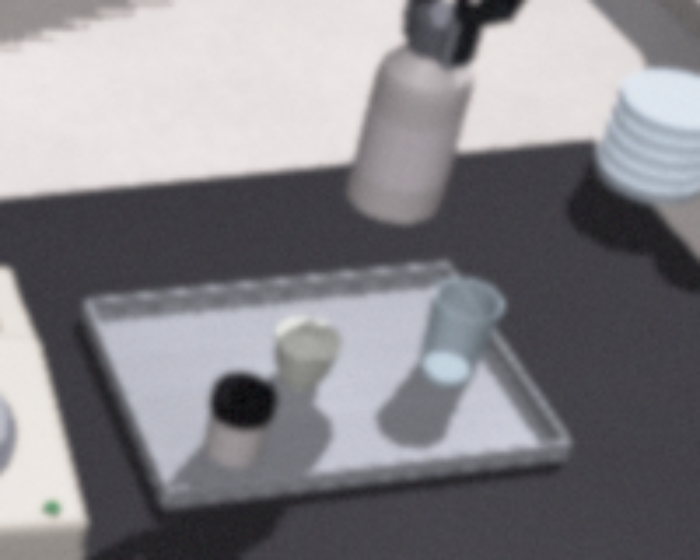

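The slim bottle hangs upright in the gripper, crop (410,130). The free near corner of the tray lies below it, with the crucible at (305,350) and the beaker at (460,330). Lowering.

```bash
python3 -m crank '[[[0.1,0,1,0],[0.1,0,3,0],[0.1,0,5,0],[0.1,0,7,0],[0.1,0,9,0],[0.1,0,10.5,0],[0.1,0,11.2,0],[0.1,0,11.6,0],[0.1,0,11.8,0],[0.1,0,11.8,0]]]'
python3 -m crank '[[[0,0,0.2,0],[0,0,0.4,0],[0,0,0.6,0],[0,0,0.6,0]]]'
python3 -c "
from h import *
go(.457,.365,.1236,10)"
```

```text
time: 10.05
tcp_pos: [0.4572, 0.3663, 0.1319]
tool_rot: [0.0, 0.643, 0.766, 0.001]
wrist_force: [-0.5, -0.5, -3.4]
opening: 0.0366
grip_force: 50.6
time: 10.45
tcp_pos: [0.4564, 0.3659, 0.125]
tool_rot: [-0.0, 0.643, 0.766, -0.0]
wrist_force: [0.2, -0.2, -4.6]
opening: 0.0369
grip_force: 50.6
t 10.4 tcp [0.4564 0.3659 0.125 ] yaw 9.95 F [ 0.2 -0.2 -4.6] op 0.0369 -> cm [-0.09  0.04  0.14] spin -0.05
```

```bash
python3 -m crank '[[[0,0,0.1,0],[0,0,0.15,0],[0,0,0.2,0],[0,0,0.2,0]]]'
```

```text
time: 10.85
tcp_pos: [0.4567, 0.3661, 0.1236]
tool_rot: [-0.0, 0.643, 0.766, 0.0]
wrist_force: [-0.8, -0.5, -1.9]
opening: 0.0366
grip_force: 50.9
```

```bash
python3 -m crank '[[[0,0,0,0],[0,0,0,0],[0,0,0,0],[0,0,0,0],[0,0,-0.5,0],[0,0,-2,0],[0,0,-4,0],[0,0,-7,0],[0,0,-10,0],[0,0,-11.5,0]]]' 1
python3 -m crank '[[[-2,-0.2,-1,0],[-6,-0.6,-1,0],[-10,-1,-1,0],[-14,-1.5,-1,0],[-18,-2,-1,0],[-22,-2.4,-1,0],[-26,-2.8,-1,0],[-30,-3.2,-1,0],[-34,-3.6,-1,0],[-38,-4,-1,0]]]'
python3 -m crank '[[[-4,-0.5,0,0],[-8,-0.9,0,0],[-12,-1.3,0,0],[-16,-1.7,0,0],[-20,-2.1,0,0],[-24,-2.5,0,0],[-28,-3,0,0],[-31,-3.3,0,0],[-32.5,-3.4,0,0],[-32.8,-3.4,0,0]]]'
python3 -m crank '[[[0,0,0.5,0],[0,0,2,0],[0,0,4,0],[0,0,5,0],[0,0,5,0],[0,0,5,0]]]'
python3 - <<'E'
from h import *
go(.5065,-.3445,.111,10)
c=robot.camera("scene");cv2.imwrite("pics/s3.png",c["pixels"][60:300,60:520]);np.savez("scene3.npz",**c)
E
```

```text
time: 11.85
tcp_pos: [0.4584, 0.3672, 0.243]
tool_rot: [0.001, 0.643, 0.766, 0.003]
wrist_force: [0.3, 0.9, 0.5]
opening: 0.0856
grip_force: 0.0
time: 12.85
tcp_pos: [0.4827, -0.0168, 0.2487]
tool_rot: [0.0, 0.643, 0.766, 0.0]
wrist_force: [0.1, 0.7, 0.1]
opening: 0.0852
grip_force: 0.0
time: 13.85
tcp_pos: [0.5058, -0.3454, 0.2482]
tool_rot: [-0.0, 0.644, 0.765, 0.0]
wrist_force: [0.5, 0.3, 0.3]
opening: 0.0852
grip_force: 0.0
time: 14.45
tcp_pos: [0.5061, -0.3434, 0.198]
tool_rot: [-0.0, 0.643, 0.766, 0.0]
wrist_force: [0.4, -0.7, 0.3]
opening: 0.0854
grip_force: 0.0
t 14.4 tcp [ 0.5061 -0.3434  0.198 ] yaw 9.99 F [ 0.4 -0.7  0.3] op 0.0854 -> cm [-0.12  0.03  8.7 ] spin -0.01
```

View pics/s3.png

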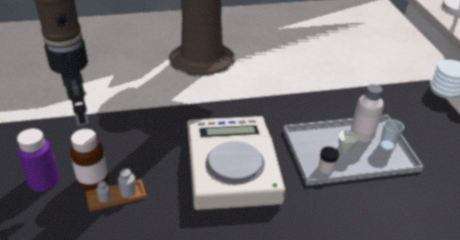

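The slim bottle stands upright on the tray, crop (368,115), clear of the crucible and beaker. The gripper is above the amber bottle (88,140), so I'll descend and grip it.

```bash
python3 -m crank '[[[-0.1,0,1,0],[-0.1,0,3,0],[-0.1,0,5,0],[-0.1,0,7,0],[-0.1,0,8.2,0],[-0.1,0,8.7,0],[-0.1,0,8.7,0],[-0.1,0,8.7,0]]]' 1
python3 -m crank '[[[0,0,0,0],[0,0,0,0],[0,0,0,0],[0,0,0,0],[0,0,0,0]]]' 0.7 20
python3 -m crank '[[[0,0,0,0],[0,0,0,0],[0,0,0,0],[0,0,0,0]]]' 0.5 20
python3 -m crank '[[[0,0,0,0],[0,0,0,0],[0,0,0,0]]]' 0.4 50
```

```text
time: 15.3
tcp_pos: [0.5069, -0.3457, 0.1122]
tool_rot: [0.001, 0.643, 0.766, 0.0]
wrist_force: [-0.7, 0.1, 0.9]
opening: 0.0857
grip_force: 0.0
time: 15.8
tcp_pos: [0.5063, -0.3452, 0.1115]
tool_rot: [0.0, 0.643, 0.766, 0.0]
wrist_force: [-0.4, 0.0, -0.1]
opening: 0.0597
grip_force: 0.0
time: 16.2
tcp_pos: [0.5064, -0.3452, 0.1115]
tool_rot: [0.0, 0.643, 0.766, 0.0]
wrist_force: [0.5, -0.6, 2.3]
opening: 0.0532
grip_force: 22.0
time: 16.5
tcp_pos: [0.5066, -0.3453, 0.1117]
tool_rot: [0.0, 0.643, 0.766, 0.0]
wrist_force: [0.3, 0.4, 4.4]
opening: 0.0527
grip_force: 53.2
```

```bash
python3 -m crank '[[[0,0,-0.5,0],[0,0,-1.5,0],[0,0,-3,0],[0,0,-5,0],[0,0,-7,0],[0,0,-9,0],[0,0,-11,0],[0,0,-12.5,0],[0.3,0,-13,0],[1,0,-13,0]]]'
python3 -m crank '[[[1.5,0,0,0],[3.5,0.2,0,0],[6,0.5,0,0],[9,0.8,0,0],[12,1.1,0,0],[15,1.3,0,0],[18,1.6,0,0],[21,1.9,0,0],[24,2.2,0,0],[27,2.5,0,0]]]'
python3 -m crank '[[[3,0.3,0,0],[6,0.6,0,0],[9,0.9,0,0],[12,1.2,0,0],[15,1.5,0,0],[18,1.8,0,0],[21,2.1,0,0],[24,2.4,0,0],[26,2.6,0,0],[27.2,2.6,0,0]]]'
python3 -m crank '[[[0.3,0,0,0],[0.5,0,0,0],[0.5,0,0,0],[0.5,0,0,0],[0.5,0,0,0]]]'
python3 -c "
from h import *
go(.460,.212,.1156,10)"
```

```text
time: 17.5
tcp_pos: [0.5048, -0.3357, 0.2424]
tool_rot: [0.001, 0.643, 0.766, -0.0]
wrist_force: [0.6, 0.1, -4.9]
opening: 0.0527
grip_force: 53.4
time: 18.5
tcp_pos: [0.4805, -0.0621, 0.2401]
tool_rot: [-0.001, 0.643, 0.766, -0.0]
wrist_force: [0.4, -0.3, -4.9]
opening: 0.0526
grip_force: 53.4
time: 19.5
tcp_pos: [0.4588, 0.2096, 0.2403]
tool_rot: [-0.001, 0.642, 0.767, -0.001]
wrist_force: [0.1, -0.5, -4.9]
opening: 0.0527
grip_force: 53.4
time: 20.0
tcp_pos: [0.4605, 0.2115, 0.2413]
tool_rot: [0.0, 0.644, 0.765, -0.0]
wrist_force: [-0.4, 0.3, -3.3]
opening: 0.0525
grip_force: 53.4
t 20.0 tcp [0.4605 0.2115 0.2413] yaw 9.87 F [-0.4  0.3 -3.3] op 0.0525 -> cm [ 0.06 -0.04 12.57] spin -0.13
```

```bash
python3 -m crank '[[[0,0,1,0],[0,0,3,0],[0,0,5,0],[0,0,7,0],[0,0,9,0],[0,0,10.5,0],[0,0,11.4,0],[0,0,11.8,0],[0,0,12,0],[0,0,12,0]]]'
python3 -m crank '[[[0,0,0.2,0],[0,0,0.35,0],[0,0,0.5,0],[0,0,0.5,0],[0,0,0.5,0]]]'
python3 -c "
from h import *
go(.460,.212,.1156,10)"
```

```text
time: 21.0
tcp_pos: [0.4608, 0.2124, 0.1217]
tool_rot: [0.0, 0.643, 0.766, 0.0]
wrist_force: [0.6, -0.8, -4.5]
opening: 0.0524
grip_force: 53.4
time: 21.5
tcp_pos: [0.4602, 0.2123, 0.1163]
tool_rot: [0.0, 0.643, 0.766, -0.0]
wrist_force: [-0.6, 0.5, -5.0]
opening: 0.0528
grip_force: 53.4
t 21.5 tcp [0.4602 0.2123 0.1163] yaw 9.95 F [-0.6  0.5 -5. ] op 0.0528 -> cm [-0.03 -0.03  0.07] spin -0.05
```

```bash
python3 -m crank '[[[0,0,0.1,0],[0,0,0.1,0],[0,0,0.1,0]]]'
python3 -m crank '[[[0,0,0,0],[0,0,0,0],[0,0,0,0],[0,0,0,0],[0,0,-0.5,0],[0,0,-2,0],[0,0,-4,0],[0,0,-7,0],[0,0,-10,0],[0,0,-11.5,0]]]' 1
python3 -m crank '[[[-2,0,0,0],[-5,0.2,0,0],[-9,0.4,0,0],[-13,0.5,0,0],[-17,0.7,0,0],[-21,0.8,0,0],[-25,1,0,0],[-29,1.1,0,0],[-33,1.3,0,0],[-37,1.4,0,0]]]'
python3 -m crank '[[[-4,0.2,0,0],[-7.5,0.3,1,0],[-10,0.4,3,0],[-11.3,0.4,5,0],[-11.6,0.4,7,0],[-11.6,0.4,9,0],[-11.6,0.4,10,0],[-11.6,0.4,10,0],[-11.6,0.4,10,0]]]'
python3 - <<'E'
from h import *
go(.5633,-.2637,.026,10)
for n in("scene","top"):
    c=robot.camera(n);np.savez(f"{n}4.npz",**c)
    P=cloud(c).reshape(-1,3)[c["range_z"].ravel()>0]
    for lab,b in dict(large=(.53,.6,-.29,-.235,.03,.075),small=(.54,.61,-.34,-.3,.03,.056)).items():
        q=P[(P[:,0]>b[0])&(P[:,0]<b[1])&(P[:,1]>b[2])&(P[:,1]<b[3])&(P[:,2]>b[4])&(P[:,2]<b[5])]
        if len(q): print(n,lab,len(q),((q.max(0)+q.min(0))/2).round(4),np.ptp(q,axis=0).round(3),q[:,2].max())
    if n=="scene": cv2.imwrite("pics/s4.png",cv2.resize(c["pixels"][130:280,80:500],None,fx=1.9,fy=1.9))
E
```

```text
time: 21.8
tcp_pos: [0.4606, 0.2124, 0.1157]
tool_rot: [0.0, 0.643, 0.766, 0.0]
wrist_force: [-0.9, 0.0, -1.4]
opening: 0.0523
grip_force: 53.7
time: 22.8
tcp_pos: [0.4619, 0.2129, 0.2338]
tool_rot: [0.001, 0.643, 0.766, 0.002]
wrist_force: [0.7, 0.1, 0.3]
opening: 0.0854
grip_force: 0.0
time: 23.8
tcp_pos: [0.5382, -0.1514, 0.2308]
tool_rot: [0.0, 0.643, 0.766, 0.0]
wrist_force: [-0.1, -0.2, 0.4]
opening: 0.0857
grip_force: 0.0
time: 24.7
tcp_pos: [0.5624, -0.2633, 0.131]
tool_rot: [0.0, 0.643, 0.766, 0.0]
wrist_force: [-0.3, -0.5, -0.7]
opening: 0.0855
grip_force: 0.0
t 24.7 tcp [ 0.5624 -0.2633  0.131 ] yaw 9.96 F [-0.3 -0.5 -0.7] op 0.0855 -> cm [-0.05  0.08 10.5 ] spin -0.04
scene large 292 [ 0.5685 -0.2639  0.0521] [0.037 0.037 0.044] 0.07421615611249777
scene small 130 [ 0.578  -0.3183  0.0426] [0.025 0.027 0.024] 0.054820289275645195
top large 2 [ 0.5614 -0.2757  0.0596] [0.001 0.009 0.013] 0.06624872734438347
```

View pics/s4.png

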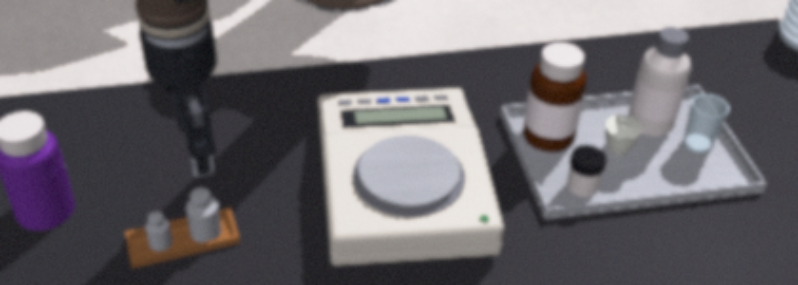

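Both bottles stand on the tray, amber at (557,97) and slim at (662,85). The gripper is above the large weight (203,215), with the small one at (158,230). Descending.

```bash
python3 -m crank '[[[0,0.1,1,0],[0,0.1,3,0],[0,0.1,5,0],[0,0.1,7,0],[0,0.1,9,0],[0,0.1,10.2,0],[0,0.1,10.8,0],[0,0.1,10.9,0],[0,0.1,10.9,0]]]' 1
python3 -m crank '[[[0,0,0,0],[0,0,0,0],[0,0,0,0],[0,0,0,0],[0,0,0,0]]]' 0.52 20
python3 -m crank '[[[0,0,0,0],[0,0,0,0],[0,0,0,0],[0,0,0,0]]]' 0.3 20
python3 -m crank '[[[0,0,0,0],[0,0,0,0],[0,0,0,0]]]' 0.2 60
```

```text
time: 25.7
tcp_pos: [0.5635, -0.2634, 0.0219]
tool_rot: [0.001, 0.643, 0.766, 0.0]
wrist_force: [-1.0, 0.1, 0.7]
opening: 0.086
grip_force: 0.0
time: 26.2
tcp_pos: [0.563, -0.2632, 0.0215]
tool_rot: [0.0, 0.643, 0.766, 0.0]
wrist_force: [0.7, 0.7, -0.1]
opening: 0.0441
grip_force: 0.0
time: 26.6
tcp_pos: [0.5631, -0.2632, 0.0215]
tool_rot: [0.0, 0.643, 0.766, 0.0]
wrist_force: [-0.7, 0.2, 1.2]
opening: 0.0377
grip_force: 20.6
time: 26.9
tcp_pos: [0.5631, -0.2632, 0.0217]
tool_rot: [0.0, 0.643, 0.766, 0.0]
wrist_force: [-0.8, 1.1, 5.2]
opening: 0.0364
grip_force: 59.9
```

```bash
python3 -m crank '[[[0,0,-0.3,0],[0,0,-1,0],[0,0,-2,0],[0,0,-3.5,0],[0,0,-5.5,0],[0,0,-7.5,0],[0,0,-9.5,0],[0,0,-11,0],[0.3,0,-11.5,0],[1,0.1,-11.5,0]]]'
python3 -m crank '[[[1.5,0.2,0,0],[3.5,0.6,0,0],[6,1.1,0,0],[9,1.6,0,0],[12,2.1,0,0],[15,2.7,0,0],[18,3.2,0,0],[21,3.8,0,0],[23,4.2,0,0],[23.9,4.4,0,0]]]'
python3 -m crank '[[[0,0,0,0],[0,0,0,0],[0,0,0,0],[0,0,0,0]]]'
python3 - <<'E'
from h import *
go(.5645,-.010,.0907,10)
c=robot.camera("scene");cv2.imwrite("pics/s5.png",cv2.resize(c["pixels"][130:280,120:360],None,fx=3,fy=3))
E
```

```text
time: 27.9
tcp_pos: [0.5626, -0.2536, 0.1376]
tool_rot: [0.001, 0.643, 0.765, 0.0]
wrist_force: [0.2, -0.1, -5.5]
opening: 0.0365
grip_force: 61.1
time: 28.9
tcp_pos: [0.5621, -0.0069, 0.1346]
tool_rot: [-0.002, 0.642, 0.767, -0.001]
wrist_force: [0.4, -0.6, -5.3]
opening: 0.0367
grip_force: 61.0
time: 29.3
tcp_pos: [0.5642, -0.0111, 0.1362]
tool_rot: [0.0, 0.644, 0.765, -0.0]
wrist_force: [-0.3, -0.4, -5.0]
opening: 0.0365
grip_force: 61.0
t 29.3 tcp [ 0.5642 -0.0111  0.1362] yaw 9.86 F [-0.3 -0.4 -5. ] op 0.0365 -> cm [0.11 0.05 4.55] spin -0.14
```

View pics/s5.png

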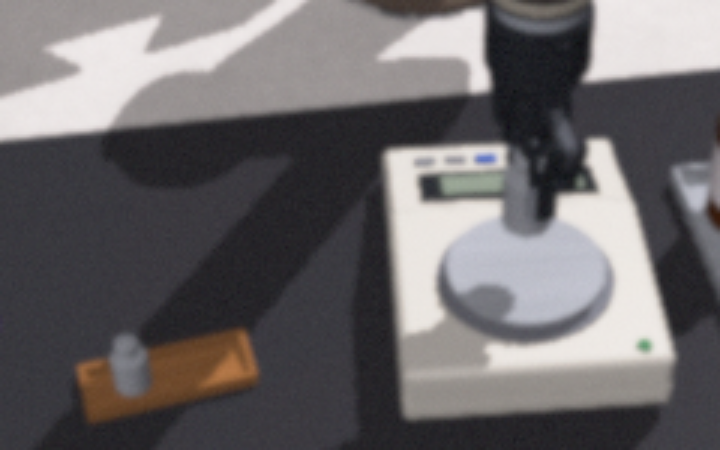

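The large weight (525,195) is held upright above the pan (527,275), and the small one stayed in the stand (130,365). Lowering gently.

```bash
python3 -m crank '[[[0.1,0,0.5,0],[0.1,0,1.5,0],[0.1,0,2.5,0],[0.1,0,3.4,0],[0.1,0,3.9,0],[0.1,0,4.1,0],[0.1,0,4.2,0],[0.1,0,4.2,0],[0.1,0,4.2,0]]]'
python3 -m crank '[[[0,0,0.1,0],[0,0,0.2,0],[0,0,0.2,0],[0,0,0.2,0]]]'
python3 -m crank '[[[0,0,0.05,0],[0,0,0.1,0],[0,0,0.1,0],[0,0,0.1,0]]]'
```

```text
time: 30.25
tcp_pos: [0.5645, -0.0091, 0.0948]
tool_rot: [0.0, 0.643, 0.766, 0.0]
wrist_force: [-0.9, -0.6, -4.3]
opening: 0.0364
grip_force: 61.0
time: 30.65
tcp_pos: [0.564, -0.0091, 0.0923]
tool_rot: [-0.0, 0.643, 0.766, -0.0]
wrist_force: [-0.7, -0.4, -4.5]
opening: 0.0362
grip_force: 61.0
time: 31.05
tcp_pos: [0.564, -0.0091, 0.0912]
tool_rot: [-0.0, 0.643, 0.766, -0.0]
wrist_force: [-0.0, -1.0, -4.8]
opening: 0.0363
grip_force: 61.0
```

```bash
python3 -m crank '[[[0,0,0.05,0],[0,0,0.1,0],[0,0,0.1,0],[0,0,0.1,0]]]'
```

```text
time: 31.45
tcp_pos: [0.5642, -0.0091, 0.0908]
tool_rot: [0.0, 0.643, 0.766, 0.0]
wrist_force: [-1.9, 0.4, -0.1]
opening: 0.0363
grip_force: 61.5
```

```bash
python3 -m crank '[[[0,0,0,0],[0,0,0,0],[0,0,0,0],[0,0,0,0],[0,0,0,0],[0,0,-1,0],[0,0,-3,0],[0,0,-6,0],[0,0,-9,0],[0,0,-12,0]]]' 1
python3 -m crank '[[[0,0,-3,0],[1,-0.3,-3,0],[3.5,-1,-3,0],[7,-2,-3,0],[11,-3,-3,0],[15,-4,-3,0],[19,-5.2,-3,0],[22,-6,-3,0],[23.6,-6.4,-3,0],[23.6,-6.4,-3,0]]]'
python3 -m crank '[[[0,0,0,0],[0,0,0,0],[0,0,0,0]]]'
python3 - <<'E'
from h import *
go(.4606,.2124,.1157,10)
c=robot.camera("scene");P=cloud(c).reshape(-1,3)
for lab,b in dict(weight=(.5,.63,-.06,.05,.085,.15),pan=(.45,.66,-.1,.09,.07,.081)).items():
    q=P[(P[:,0]>b[0])&(P[:,0]<b[1])&(P[:,1]>b[2])&(P[:,1]<b[3])&(P[:,2]>b[4])&(P[:,2]<b[5])]
    print(lab,((q.max(0)+q.min(0))/2).round(4),np.ptp(q,axis=0).round(3),q[:,2].max())
cv2.imwrite("pics/s6.png",cv2.resize(c["pixels"][100:280,120:480],None,fx=2.2,fy=2.2))
E
```

```text
time: 32.45
tcp_pos: [0.564, -0.0091, 0.2121]
tool_rot: [0.0, 0.643, 0.766, 0.0]
wrist_force: [0.2, -0.6, -0.5]
opening: 0.0858
grip_force: 0.0
time: 33.45
tcp_pos: [0.4585, 0.2141, 0.2398]
tool_rot: [-0.001, 0.642, 0.767, -0.0]
wrist_force: [-0.6, -1.3, -0.4]
opening: 0.0855
grip_force: 0.0
time: 33.75
tcp_pos: [0.4606, 0.2114, 0.2402]
tool_rot: [0.0, 0.644, 0.765, -0.0]
wrist_force: [0.0, 0.7, -0.9]
opening: 0.0855
grip_force: 0.0
t 33.8 tcp [0.4606 0.2114 0.2402] yaw 9.86 F [ 0.   0.7 -0.9] op 0.0855 -> cm [ 0.1   0.02 12.45] spin -0.14
weight [ 0.5709 -0.0102  0.1133] [0.035 0.038 0.056] 0.14153120521029616
pan [ 0.5672 -0.011   0.0755] [0.127 0.124 0.011] 0.08091634537481496
```

View pics/s6.png

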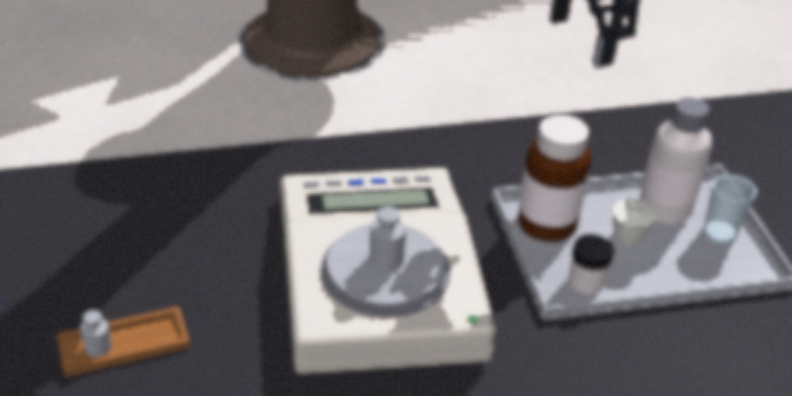

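The weight stands upright in the middle of the pan, crop (387,240). Now I'll take the amber bottle (555,180) back.

```bash
python3 -m crank '[[[0.1,0,1,0],[0.1,0,3,0],[0.1,0,5,0],[0.1,0,7,0],[0.1,0,9,0],[0.1,0,11,0],[0.1,0,12.2,0],[0.1,0,12.4,0],[0.1,0,12.4,0],[0.1,0,12.4,0]]]' 1
python3 -m crank '[[[0,0,0,0],[0,0,0,0],[0,0,0,0],[0,0,0,0],[0,0,0,0]]]' 0.7 20
python3 -m crank '[[[0,0,0,0],[0,0,0,0],[0,0,0,0],[0,0,0,0]]]' 0.5 20
python3 -m crank '[[[0,0,0,0],[0,0,0,0],[0,0,0,0]]]' 0.4 50
```

```text
time: 34.8
tcp_pos: [0.461, 0.2135, 0.1172]
tool_rot: [0.001, 0.643, 0.766, 0.001]
wrist_force: [-0.3, 0.1, 0.7]
opening: 0.0853
grip_force: 0.0
time: 35.3
tcp_pos: [0.4601, 0.2133, 0.1164]
tool_rot: [0.0, 0.643, 0.766, 0.0]
wrist_force: [-0.0, -0.6, 0.6]
opening: 0.0599
grip_force: 0.0
time: 35.7
tcp_pos: [0.4603, 0.2134, 0.1165]
tool_rot: [0.0, 0.643, 0.766, 0.0]
wrist_force: [0.4, 0.0, 3.1]
opening: 0.053
grip_force: 21.8
time: 36.0
tcp_pos: [0.4604, 0.2134, 0.1167]
tool_rot: [0.0, 0.643, 0.766, 0.0]
wrist_force: [0.4, 0.1, 5.0]
opening: 0.0528
grip_force: 52.5
```

```bash
python3 -m crank '[[[0,0,-0.5,0],[0,0,-1.5,0],[0,0,-3,0],[0,0,-5,0],[0,0,-8,0],[0,0,-11,0],[0,0,-14,0],[0,0,-16.5,0],[0,0,-17.5,0],[-0.7,0,-17.5,0]]]'
python3 -m crank '[[[-1.5,0,0,0],[-3.5,-0.3,0,0],[-6,-0.6,0,0],[-9,-0.9,0,0],[-12,-1.2,0,0],[-15,-1.5,0,0],[-18,-1.8,0,0],[-21,-2.1,0,0],[-24,-2.4,0,0],[-27,-2.7,0,0]]]'
python3 -m crank '[[[-3,-0.3,0,0],[-6,-0.6,0,0],[-9,-0.9,0,0],[-12,-1.1,0,0],[-15,-1.4,0,0],[-18,-1.7,0,0],[-21,-2,0,0],[-24,-2.2,0,0],[-26.5,-2.4,0,0],[-28,-2.4,0,0]]]'
python3 -m crank '[[[0,0,0.5,0],[0,0,2,0],[0,0,4,0],[0,0,6,0],[0,0,8,0],[0,0,9,0],[0,0,9.5,0],[0,0,9.5,0],[0,0,9.5,0]]]'
python3 -c "
from h import *
go(.5065,-.3443,.1126,10)"
```

```text
time: 37.0
tcp_pos: [0.4617, 0.207, 0.2924]
tool_rot: [0.0, 0.643, 0.766, 0.001]
wrist_force: [-0.5, 1.5, -5.2]
opening: 0.0527
grip_force: 53.9
time: 38.0
tcp_pos: [0.4792, -0.0664, 0.2886]
tool_rot: [-0.002, 0.643, 0.765, -0.001]
wrist_force: [0.1, 0.6, -5.1]
opening: 0.0525
grip_force: 53.7
time: 39.0
tcp_pos: [0.5037, -0.3464, 0.2882]
tool_rot: [-0.002, 0.644, 0.765, -0.001]
wrist_force: [0.1, 0.4, -4.2]
opening: 0.0529
grip_force: 53.7
time: 39.9
tcp_pos: [0.5067, -0.3443, 0.1972]
tool_rot: [0.001, 0.643, 0.766, 0.0]
wrist_force: [-0.6, -0.6, -4.0]
opening: 0.0527
grip_force: 53.6
t 39.9 tcp [ 0.5067 -0.3443  0.1972] yaw 9.97 F [-0.6 -0.6 -4. ] op 0.0527 -> cm [ 0.01 -0.03  8.46] spin -0.03
```

```bash
python3 -m crank '[[[0,0,1,0],[0,0,3,0],[0,0,5,0],[0,0,6.5,0],[0,0,7.5,0],[0,0,8,0],[0,0,8.2,0],[0,0,8.2,0],[0,0,8.2,0],[0,0,8.2,0]]]'
python3 -m crank '[[[0,0,0.1,0],[0,0,0.2,0],[0,0,0.2,0],[0,0,0.2,0]]]'
python3 -c "
from h import *
go(.5065,-.3443,.1126,10)"
```

```text
time: 40.9
tcp_pos: [0.5066, -0.3446, 0.1152]
tool_rot: [0.001, 0.643, 0.766, 0.0]
wrist_force: [-0.8, 0.4, -5.2]
opening: 0.0525
grip_force: 53.7
time: 41.3
tcp_pos: [0.5064, -0.3444, 0.1128]
tool_rot: [0.0, 0.643, 0.766, -0.0]
wrist_force: [0.4, -0.2, -1.2]
opening: 0.0525
grip_force: 53.9
t 41.3 tcp [ 0.5064 -0.3444  0.1128] yaw 9.95 F [ 0.4 -0.2 -1.2] op 0.0525 -> cm [0.01 0.02 0.02] spin -0.05
```

```bash
python3 -m crank '[[[0,0,0,0],[0,0,0,0],[0,0,0,0],[0,0,0,0],[0,0,-0.5,0],[0,0,-2,0],[0,0,-4,0],[0,0,-7,0],[0,0,-10,0],[0,0,-13,0]]]' 1
python3 -m crank '[[[2,0.2,-1,0],[6,0.6,-1,0],[10,1,-1,0],[14,1.5,-1,0],[18,2,-1,0],[22,2.4,-1,0],[26,2.8,-1,0],[30,3.2,-1,0],[34,3.6,-1,0],[38,4,-1,0]]]'
python3 -m crank '[[[4,0.5,0,0],[8,0.9,0,0],[12,1.3,0,0],[16,1.7,0,0],[20,2.1,0,0],[24,2.5,0,0],[28,3,0,0],[31,3.3,0,0],[32.5,3.4,0,0],[32.8,3.4,0,0]]]'
python3 -m crank '[[[0,0,0.5,0],[0,0,2,0],[0,0,4,0],[0,0,5,0],[0,0,5,0],[0,0,5,0]]]'
python3 -c "
from h import *
go(.4567,.3661,.1236,10)"
```

```text
time: 42.3
tcp_pos: [0.5062, -0.3443, 0.2449]
tool_rot: [0.001, 0.643, 0.766, 0.0]
wrist_force: [0.5, -0.3, -0.0]
opening: 0.0857
grip_force: 0.0
time: 43.3
tcp_pos: [0.4799, 0.0386, 0.254]
tool_rot: [0.001, 0.643, 0.766, 0.001]
wrist_force: [1.0, -0.1, 0.5]
opening: 0.0851
grip_force: 0.0
time: 44.3
tcp_pos: [0.4565, 0.3673, 0.2532]
tool_rot: [0.0, 0.642, 0.766, 0.001]
wrist_force: [0.1, -0.4, 0.3]
opening: 0.0854
grip_force: 0.0
time: 44.9
tcp_pos: [0.4568, 0.3653, 0.202]
tool_rot: [-0.0, 0.644, 0.765, -0.0]
wrist_force: [0.2, 1.1, -0.2]
opening: 0.0855
grip_force: 0.0
t 44.9 tcp [0.4568 0.3653 0.202 ] yaw 9.89 F [ 0.2  1.1 -0.2] op 0.0855 -> cm [0.09 0.01 7.84] spin -0.11
```

```bash
python3 -m crank '[[[0,0,1,0],[0,0,3,0],[0,0,5,0],[0,0,6.8,0],[0,0,7.6,0],[0,0,7.8,0],[0,0,7.8,0],[0,0,7.8,0]]]' 1
python3 -m crank '[[[0,0,0,0],[0,0,0,0],[0,0,0,0],[0,0,0,0],[0,0,0,0]]]' 0.52 20
python3 -m crank '[[[0,0,0,0],[0,0,0,0],[0,0,0,0],[0,0,0,0]]]' 0.3 20
python3 -m crank '[[[0,0,0,0],[0,0,0,0],[0,0,0,0]]]' 0.2 50
```

```text
time: 45.7
tcp_pos: [0.4575, 0.3666, 0.1255]
tool_rot: [0.0, 0.643, 0.766, 0.001]
wrist_force: [-0.7, -0.5, 0.2]
opening: 0.0858
grip_force: 0.0
time: 46.2
tcp_pos: [0.4567, 0.366, 0.1243]
tool_rot: [0.0, 0.643, 0.766, 0.0]
wrist_force: [0.3, 0.7, 0.3]
opening: 0.0443
grip_force: 0.0
time: 46.6
tcp_pos: [0.4566, 0.366, 0.1244]
tool_rot: [-0.0, 0.643, 0.766, -0.0]
wrist_force: [0.0, -0.7, 1.0]
opening: 0.0375
grip_force: 20.3
time: 46.9
tcp_pos: [0.4567, 0.3661, 0.1246]
tool_rot: [-0.0, 0.643, 0.766, 0.0]
wrist_force: [-1.5, -0.3, 3.0]
opening: 0.0366
grip_force: 50.1
```

```bash
python3 -m crank '[[[0,0,-0.5,0],[0,0,-1.5,0],[0,0,-3,0],[0,0,-5,0],[0,0,-8,0],[0,0,-11,0],[0,0,-14,0],[0,0,-16.5,0],[0,0,-17.5,0],[-0.7,0,-17.5,0]]]'
python3 -m crank '[[[-1.5,0,0,0],[-3.5,-0.3,0,0],[-6,-0.6,0,0],[-9,-1,0,0],[-12,-1.4,0,0],[-15,-1.8,0,0],[-18,-2.2,0,0],[-21,-2.6,0,0],[-24,-3,0,0],[-27,-3.4,0,0]]]'
python3 -m crank '[[[-3,-0.3,0,0],[-6,-0.7,0,0],[-9,-1,0,0],[-12,-1.4,0,0],[-15,-1.7,0,0],[-18,-2.1,0,0],[-21,-2.4,0,0],[-24,-2.8,0,0],[-27,-3.1,0,0],[-30,-3.5,0,0]]]'
python3 -m crank '[[[-2.5,-0.3,0,0],[-3.8,-0.5,0,0],[-4.4,-0.5,0.5,0],[-4.4,-0.5,2,0],[-4.4,-0.5,4,0],[-4.4,-0.5,6,0],[-4.4,-0.5,8,0],[-4.4,-0.5,9,0],[-4.4,-0.5,9,0],[-4.4,-0.5,9,0]]]'
python3 -c "
from h import *
go(.492,-.2584,.1206,10)"
```

```text
time: 47.9
tcp_pos: [0.4588, 0.3602, 0.3019]
tool_rot: [0.001, 0.643, 0.766, 0.003]
wrist_force: [-0.1, -0.4, -4.3]
opening: 0.0364
grip_force: 50.7
time: 48.9
tcp_pos: [0.469, 0.0847, 0.2968]
tool_rot: [-0.001, 0.643, 0.766, -0.002]
wrist_force: [1.2, -0.5, -3.4]
opening: 0.0369
grip_force: 50.6
time: 49.9
tcp_pos: [0.486, -0.2157, 0.2966]
tool_rot: [-0.002, 0.643, 0.765, -0.001]
wrist_force: [-0.2, 0.3, -4.1]
opening: 0.0372
grip_force: 50.6
time: 50.9
tcp_pos: [0.4912, -0.2579, 0.2093]
tool_rot: [-0.0, 0.643, 0.766, 0.0]
wrist_force: [0.4, -0.9, -3.3]
opening: 0.0365
grip_force: 50.7
t 50.9 tcp [ 0.4912 -0.2579  0.2093] yaw 9.99 F [ 0.4 -0.9 -3.3] op 0.0365 -> cm [-0.07  0.07  8.87] spin -0.01
```

```bash
python3 -m crank '[[[0,0.1,1,0],[0,0.1,3,0],[0,0.1,5,0],[0,0.1,7,0],[0,0.1,8,0],[0,0.1,8.4,0],[0,0.1,8.6,0],[0,0.1,8.6,0],[0,0.1,8.6,0],[0,0.1,8.6,0]]]'
python3 -m crank '[[[0,0,0.1,0],[0,0,0.2,0],[0,0,0.2,0],[0,0,0.2,0]]]'
python3 -c "
from h import *
go(.492,-.2584,.1206,10)"
```

```text
time: 51.9
tcp_pos: [0.4926, -0.2587, 0.1242]
tool_rot: [0.001, 0.643, 0.766, 0.0]
wrist_force: [-0.6, 0.4, -4.6]
opening: 0.0369
grip_force: 50.7
time: 52.3
tcp_pos: [0.4919, -0.2582, 0.1212]
tool_rot: [-0.0, 0.643, 0.766, -0.0]
wrist_force: [-0.3, -0.2, -4.3]
opening: 0.0369
grip_force: 50.7
t 52.3 tcp [ 0.4919 -0.2582  0.1212] yaw 9.94 F [-0.3 -0.2 -4.3] op 0.0369 -> cm [-0.02  0.01  0.06] spin -0.06
```

Set it down the last millimetre, release, rise and check.

```bash
python3 -m crank '[[[0,0,0.05,0],[0,0,0.1,0],[0,0,0.1,0],[0,0,0.1,0]]]'
python3 -m crank '[[[0,0,0,0],[0,0,0,0],[0,0,0,0],[0,0,0,0],[0,0,-0.5,0],[0,0,-2,0],[0,0,-4,0],[0,0,-7,0],[0,0,-10,0],[0,0,-13,0]]]' 1
python3 -m crank '[[[2,0,0,0],[5,0,0,0],[9,0,0,0],[13,0,0,0],[17,0,0,0],[20,0,0,0],[21,0,0,0],[21,0,0,0],[21,0,0,0]]]'
python3 - <<'E'
from h import *
go(.5,0,.25,10)
for n in("scene","top"):
    c=robot.camera(n);c0=dict(np.load(n+"0.npz"))
    for lab,b in dict(amber=(.45,.57,-.39,-.3,.125,.15),slim=(.45,.55,-.3,-.22,.137,.165),small=(.54,.61,-.34,-.3,.035,.056),jar=(.52,.61,.19,.26,.03,.08),cruc=(.46,.55,.26,.34,.03,.08),beak=(.47,.56,.37,.45,.03,.1)).items():
        o=[]
        for k in(c0,c):
            P=cloud(k).reshape(-1,3)
            q=P[(P[:,0]>b[0])&(P[:,0]<b[1])&(P[:,1]>b[2])&(P[:,1]<b[3])&(P[:,2]>b[4])&(P[:,2]<b[5])]
            o.append(((q.max(0)+q.min(0))/2)[:2].round(4) if len(q) else None)
        print(n,lab,*o)
    if n=="scene": cv2.imwrite("pics/s7.png",c["pixels"][60:300,60:520])
E
```

```text
time: 52.7
tcp_pos: [0.4921, -0.2584, 0.1206]
tool_rot: [0.0, 0.643, 0.766, -0.0]
wrist_force: [-0.3, -0.1, -1.4]
opening: 0.0368
grip_force: 51.1
time: 53.7
tcp_pos: [0.4922, -0.2584, 0.2529]
tool_rot: [0.001, 0.643, 0.766, 0.0]
wrist_force: [1.4, -0.3, 0.4]
opening: 0.0855
grip_force: 0.0
time: 54.6
tcp_pos: [0.456, -0.0519, 0.2505]
tool_rot: [0.001, 0.643, 0.766, -0.0]
wrist_force: [0.0, -0.3, 0.8]
opening: 0.0854
grip_force: 0.0
t 54.6 tcp [ 0.456  -0.0519  0.2505] yaw 9.97 F [ 0.  -0.3  0.8] op 0.0854 -> cm [4.35 5.24 0.05] spin -0.03
scene amber [ 0.508  -0.3445] [ 0.5102 -0.3454]
scene slim [ 0.4952 -0.2583] [ 0.4942 -0.2581]
scene small [ 0.5648 -0.3232] [ 0.5651 -0.323 ]
scene jar [0.5685 0.2236] [0.5691 0.2222]
scene cruc [0.5069 0.2977] [0.5074 0.2981]
scene beak [0.5172 0.4098] [0.5167 0.4106]
top amber [ 0.5041 -0.3444] [ 0.5051 -0.3447]
top slim [ 0.4896 -0.2577] [ 0.4895 -0.2578]
top small [ 0.5704 -0.3167] [ 0.57   -0.3171]
top jar [0.5631 0.2237] [0.5634 0.2235]
top cruc [0.502  0.2987] [0.5019 0.2986]
top beak [0.5114 0.4097] [0.5113 0.41  ]
```

View pics/s7.png

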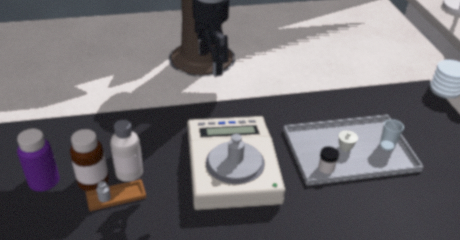

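Everything is where it should be. The bottles are back at (88,155) and (125,150), within about 1 mm in the top view, and the weight is on the pan (236,148). The tray items haven't moved.

```bash
python3 -c "
from bench import robot
print(robot.finish_job())"
```

```text
the job is handed in; nothing more can be done
None
```

The job is handed in after about 55 s: the large weight stands upright on the middle of the pan, both bottles are back where they stood to within about 2 mm by camera, and the small weight and tray things have not measurably moved.

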